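# Trip the hidden tray latch with a glass rod

### The arm

A 7-joint arm with a two-finger parallel gripper is mounted at the origin on a cart in front of the work surface, level with it; the furniture and walls round the work are solid. World frame = base frame: x ahead of the robot, y to its left, z up, the work surface at z = 0. Lengths are in mm, angles in rad, forces in N, time in s.
With the tool pointing down it reaches from about 400 to 875 mm from the base axis. Payload 6.5 kg.
Tool frame: the origin (TCP) lies between the finger pads; the fingertips stand robot.tips_ahead ahead of it and the grasp point (between the pads) lies 3 mm ahead of it (robot.tips_ahead is the distance from the TCP to the fingertips, in mm); z points along the fingers, y is the line along which they close (so a half turn about z gives the same grasp; the last joint's range is limited). The gripper opens to 88 mm and grips with 3 to 60 N. Pads are 18 mm wide; open, the fingers measure 123 mm over their backs; the gripper's body (75 mm by 187 mm) begins 45 mm behind the grasp point.
Start: joints at [-1.323, 0.536, -0.004, 1.538, 0.003, 1.067, -0.071], TCP at [200.633, 618.253, 260.716] pointing down, gripper open.
Joint ranges: [-2.7, 2.7], [-0.37, 2.16], [-1.27, 1.26], [0.24, 2.4], [-1.31, 4.45], [0.19, 1.91], [-2.76, 2.76]. Speed limits (rad/s): [2.39, 2.39, 3.14, 3.14, 3.14, 3.14, 3.14].

### API

Orientations are given as a unit quaternion [x, y, z, w].
In Python, from station import robot, viewer gives the robot as it stands.
- The arm moves only by the tool jog_arm, never from a script. Its argument "deltas" is a list of rows, each a list of 3 entries, a list of its own where there are three numbers: the shift along the world's x, y, z as a fraction of full scale, then the turn, a rotation vector about the world's x, y, z as a fraction of full scale, then the opening, from 0 (shut) to 1 (fully open). A call has 1 to 12 rows; each row shifts and turns the commanded pose from where the row before left it; what a row does not reach is not made up. Full scale, the value 1, is 0.08 m for a shift and 45 degrees for a turn. A row lasts 1/12 s, in which the tool goes at most 41.7 mm and 7.16 degrees, less where a joint would pass 70% of its speed; a pose out of reach is approached as far as the arm can. A call with a number of a shift or a turn outside -1 to 1 is refused whole. A call with a gripper value outside its range is refused whole. The fingers move at their own pace and stop on an object; the grip force is fixed at half the most. Time passes only in rows, so rows that do not move let the fingers close. It gives the time, the measured TCP pose, the force, the opening and the grip force at its end, in the units of the state.
- robot.get_obs(): the state, without advancing time (a new reading comes with each control period).
- viewer.grab_frame(name): name is "scene" or "top"; returns a dict with "color" (400x640x3 uint8, blue, green, red), "camera_matrix" (3x3 intrinsics, pixels), "R" (3x3) and "t" (3): a world point X has camera coordinates R X + t. Camera axes: x right, y down, z forward; pixel columns grow to the right and rows downward; lengths in mm; the calibration is good to about 2 mm. A picture is of the moment at which its call begins. There is no depth.
- robot.sign_off(): hands the job in; it is judged then, once.
The state is a dict: "time": time; "joint_pos": joint angles; "joint_vel": joint speeds; "joint_torque": joint torques, N m; "tcp_pos": TCP position; "orientation": TCP orientation; "contact_force": force on the tool from outside, world axes, zero at the start; "torque": the same for the moment, N m; "opening": finger opening in mm; "gripper_force": force on a finger pad.
Only numpy, scipy, OpenCV 4.12 (cv2) and the standard library are available. Lean on these libraries where they do the work, as an engineer would, in place of code of your own. Each camera call takes 0.05 s, during which the arm holds its last target. There are 200 camera calls.

### The job

The sample unit has no power and its tray is locked shut. Take the glass rod from its rest, push its end through the small hole in the unit's sloping front until the latch inside lets go and the tray springs out a little, and lay the rod back in its rest. Then draw the tray out by its handle as far as it goes, with both dishes still lying flat in it, and let go, leaving the beaker, the cups, the round tin and the tip box where they stand.

Things in the scene. Friction and masses are not known exactly. Their poses are not given: they have to be found in the camera images.
- unit: sample unit: white case with grey cheeks, fixed, 174 mm deep (x), 182 wide (y), 132 high; origin on the worktop under its centre, x from front to back, z up. Front vertical up to 58 mm (at x = -85 mm, with the tray's front plate); above it a panel slopes back, 35 degrees from vertical, to the top at 130 mm. A dark window lies low on the panel, the hole above it.
- hole (a point): centre of the round access hole's mouth on the sloping panel's outer face, mid-width of the unit, 107 mm above the worktop, 51 mm in front of the unit's origin, 25 mm below the panel's top edge; 17 mm across, panel 4 mm thick. Its z axis points straight out of the panel (forward, 35 degrees above level), its y axis is level, along the unit's width.
- latch_plate (a point): point on the hidden latch's 30 x 34 mm plate straight behind the hole, 16 mm below the panel's outer face (the point stays there). Pushed in along the hole's axis the plate gives way against 3 to 7 N, lets the tray go when the rod's end is 24 to 28 mm below the outer face, and stops hard at about 32 mm.
- tray (a joint): how far the tray is out, m: 0 = shut and latched; springs out by itself to about 0.04 when the latch lets go; 0.09 = its end stop. Slides along the unit's -x, with about 1 to 2 N of friction, and stays where it is left. It cannot be pulled open while latched.
- handle (a point): middle of the tray's handle: a level round steel bar, 10 mm thick and 76 mm long, along the unit's y axis, 55 mm in front of the tray's front plate (61 mm in front of the case) and 32 mm above the worktop; it moves with the tray.
- petri_0: round petri dish, 58 mm across, 15 mm high, loose in the left half (unit's +y) of the tray; origin at the centre of its underside, 12 mm above the worktop
- petri_1: the other petri dish, same size, in the right half of the tray; origin at the centre of its underside
- glass_rod: straight glass stirring rod, 8 mm thick, 170 mm long along its y axis, 24 g; origin in the middle of its length, on its underside (4 mm below its axis as it lies in the rest)
- rod_end_a (a point): centre of the rod's end face at its +y end
- rod_end_b (a point): centre of the rod's end face at its -y end (both ends are alike, either may be used)
- rod_rest: grey rod rest, fixed: base 56 x 130 x 8 mm, origin under its centre, two forked posts 50 mm either side of the middle along its y axis. The rod lies along y in the forks, its underside 28 mm above the worktop. Forks are 13 mm wide at the floor, about 34 mm at their top (46 mm high); posts 8 mm thick, so 92 mm of rod are free between them.
- beaker: clear plastic beaker, 62 x 70 x 74 mm, a bystander; origin under its centre
- sample_cup: sample cup with screw lid, 61 mm across, 62 mm high, a bystander; origin under its centre
- cup_pp: small clear plastic cup, 50 mm across, 66 mm high, standing on the dark slab, a bystander; origin under its centre
- tip_box: pipette tip box, 72 x 110 x 65 mm, a bystander; origin under its centre
- filter_tin: round tin, 67 mm across, 33 mm high, between the sample cup and the rest, a bystander; origin under its centre
- funnel (a point): an obstacle: middle of a fixed glass funnel in a stand's ring, 312 mm above the worktop, to the right of the unit; bowl about 90 mm across, from 275 to 350 mm high. The stand's post goes up behind it, a flask stands under it: keep the arm and gripper clear, passing on the robot's side or well to the left.

How it is judged:
By the outcome, as a careful person would: the job done as asked, in the order asked, and still so for the second after the job is handed in, with the robot touching nothing.
It also fails if it takes over 66 s, if anything falls off the work surface, if the arm or the gripper's body presses on something with over 40 N, if the wrist force passes 120 N, or if a joint passes its speed limit or range.

## Working session

There is one attempt and no reset: what is moved stays moved. The work goes in short steps, Python scripts to look and compute and a tool call to move; the robot and the scene stay as the last step left them, time stands still between calls to the robot, and variables do not carry over. Pictures are saved under pics/ and viewed, at most 10 in all, crops included, and the job is handed in when it is done.

Besides the shell and the picture viewer there is one more tool, called after "Call:" as name(argument=value, ...) on one line, values as JSON. jog_arm: Moves the arm, as the interface text tells. Its arguments: {"type":"object","properties":{"deltas":{"type":"array"}},"required":["deltas"]}

```bash
mkdir -p pics; ls; python3 - <<'E'
from station import robot, viewer
import cv2, numpy as np
o=robot.get_obs(); print(o, robot.tips_ahead)
for n in("scene","top"):
    f=viewer.grab_frame(n); cv2.imwrite(f"pics/{n}0.png",f["color"]); print(n,f["camera_matrix"],f["R"],f["t"], -f["R"].T@f["t"])
    np.savez(n+".npz",K=f["camera_matrix"],R=f["R"],t=f["t"])
E
```

```text
pics
{'time': 0.0, 'joint_pos': array([-1.32318665,  0.53720359, -0.00445698,  1.53883972,  0.00263129,
        1.06729514, -0.07119033]), 'joint_vel': array([ 5.11337443e-05, -1.90596832e-04, -9.53965211e-04,  5.81836057e-04,
       -1.13534601e-04, -1.57075339e-04,  8.26560149e-04]), 'joint_torque': array([-4.19978560e-04, -5.70970809e+01,  9.90804210e-01, -2.51605207e+01,
       -5.61569910e-02,  1.79925619e-02,  1.55151197e-04]), 'tcp_pos': array([200.48049694, 617.71453192, 259.82765333]), 'orientation': array([ 1.56206236e-01,  9.87724078e-01, -8.67731785e-04, -6.36009909e-05]), 'contact_force': array([0.1411811 , 0.0377295 , 1.25110163]), 'torque': array([ 0.01857169, -0.05146437, -0.01254756]), 'gripper_force': 0.0, 'opening': 88.07412321470393} 22.0
scene [[474.5074187    0.         330.04304505]
 [  0.         474.5074187  201.22643429]
 [  0.           0.           1.        ]] [[ 0.54202508 -0.84013826 -0.01940432]
 [-0.6431607  -0.39985978 -0.65303635]
 [ 0.54088181  0.36644217 -0.75707794]] [-258.24578306  446.92797274 1359.49870827] [-307.90593008 -536.43129566 1316.0956038 ]
top [[400.75580445   0.         327.60216131]
 [  0.         400.75580445 200.24496597]
 [  0.           0.           1.        ]] [[ 0.02674668 -0.99948401 -0.01778541]
 [-0.99543071 -0.02499833 -0.09215631]
 [ 0.09166415  0.02016902 -0.9955857 ]] [   2.85198619  473.1373755  1258.74109154] [ 355.51775748  -10.70942038 1296.83795359]
```

View pics/scene0.png

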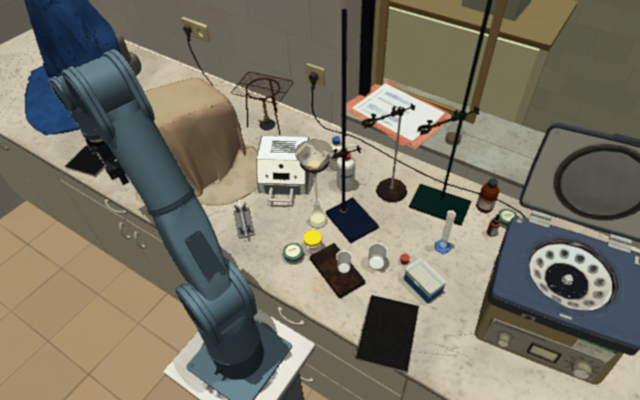

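View pics/top0.png

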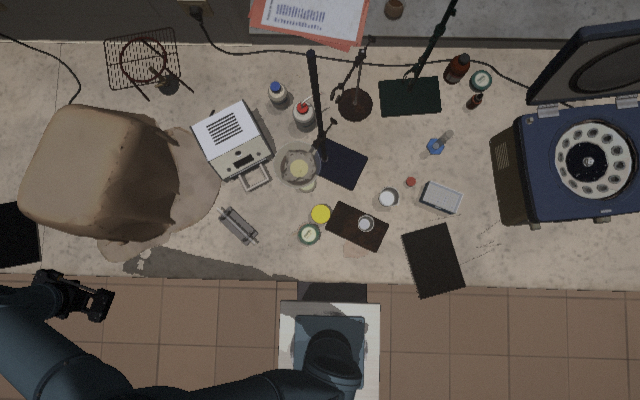

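The scene camera shows the unit at about (283,165), the rest at (243,220) and the funnel at (315,155). The top camera shows the unit at about (235,145), the rest at (238,225) and the funnel at (298,165). I'll enlarge both next.

```bash
python3 - <<'E'
import cv2,numpy as np
a=cv2.imread("pics/top0.png")[90:250,185:335]; b=cv2.imread("pics/scene0.png")[125:245,225:335]
a=cv2.resize(a,None,fx=5,fy=5,interpolation=cv2.INTER_CUBIC)
b=cv2.resize(b,None,fx=6,fy=6,interpolation=cv2.INTER_CUBIC)
for im,s,x0,y0 in((a,5,185,90),(b,6,225,125)):
    for x in range(0,im.shape[1],10*s): cv2.line(im,(x,0),(x,6),(0,0,255),1); cv2.putText(im,str(x0+x//s),(x,16),0,.35,(0,0,255),1)
    for y in range(0,im.shape[0],10*s): cv2.line(im,(0,y),(6,y),(0,0,255),1); cv2.putText(im,str(y0+y//s),(8,y+4),0,.35,(0,0,255),1)
cv2.imwrite("pics/c1.png",a[:600] if 0 else cv2.resize(a,None,fx=.75,fy=.75,interpolation=cv2.INTER_AREA)); cv2.imwrite("pics/c2.png",b[:600])
print(a.shape,b.shape)
E
```

```text
(800, 750, 3) (720, 660, 3)
```

View pics/c1.png

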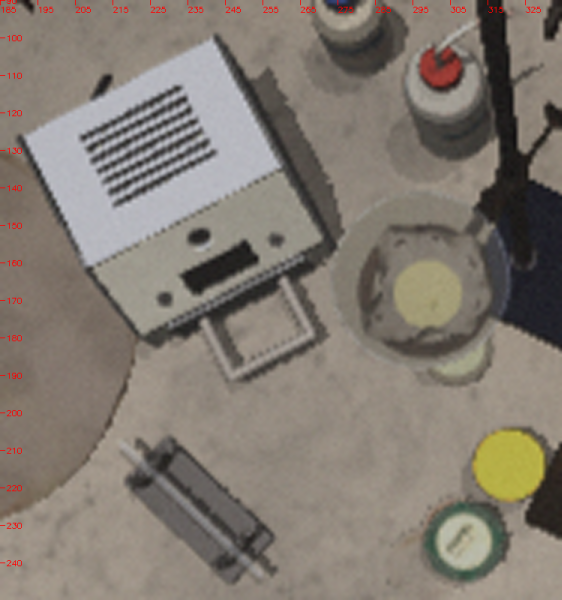

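View pics/c2.png

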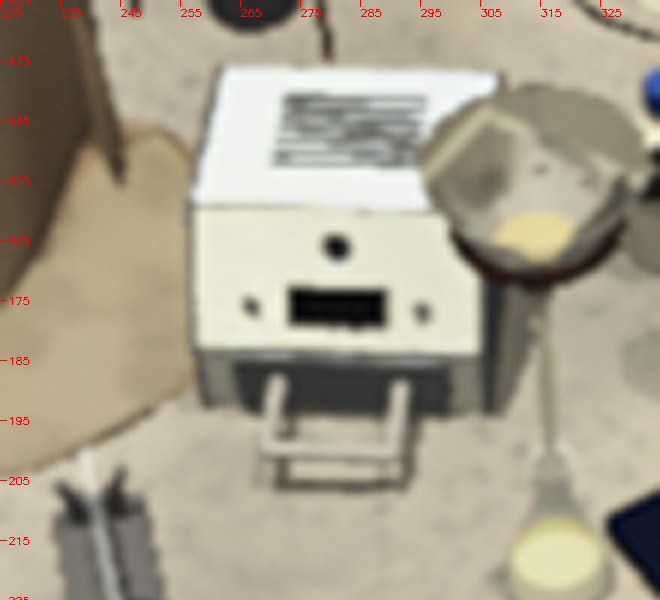

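```bash
cat >h.py <<'E'
import numpy as np, cv2
from scipy.optimize import least_squares
C={n:np.load(n+".npz") for n in("scene","top")}
def proj(n,X):
    c=C[n]; q=np.atleast_2d(X)@c["R"].T+c["t"]; p=q@c["K"].T; return p[:,:2]/p[:,2:]
def ray(n,uv,z):
    c=C[n]; d=c["R"].T@np.linalg.solve(c["K"],[*uv,1]); o=-c["R"].T@c["t"]; return o+d*(z-o[2])/d[2]
def P(p,X):
    X=np.atleast_2d(X); c,s=np.cos(p[2]),np.sin(p[2]); return np.c_[p[0]+c*X[:,0]-s*X[:,1],p[1]+s*X[:,0]+c*X[:,1],X[:,2]]
def fit(obs,p0):
    f=lambda p:np.concatenate([(proj(n,P(p,X))-uv).ravel() for n,X,uv in obs])
    r=least_squares(f,p0,loss="soft_l1",x_scale=[10,10,.1]); return r.x,f(r.x).reshape(-1,2)
E
python3 - <<'E'
from h import *
t=lambda u,v:np.array([[185+u/3.75,90+v/3.75]])
s=lambda u,v:np.array([[225+u/6,125+v/6]])
h=[-51,0,107]
for n,uv in(("top",t(199,237)),("scene",s(337,247))): print("hole",n,ray(n,uv[0],107))
hl=[-146,38,32];hr=[-146,-38,32]
obs=[("top",h,t(199,237)),("scene",h,s(337,247)),("top",hl,t(237,374)),("top",hr,t(314,331)),("scene",hl,s(264,451)),("scene",hr,s(405,454)),
("top",[87,91,132],t(22,137)),("top",[87,-91,132],t(216,37)),("top",[-35,91,131],t(90,268)),("top",[-35,-91,131],t(283,168)),
("scene",[-35,91,131],s(190,203)),("scene",[87,91,132],s(220,66))]
p,r=fit(obs,[500,250,-.4]); print(p.round(3)); print(r.round(1))
print("hole",P(p,h),"handle",P(p,[-146,0,32]))
print("rodA",ray("top",t(123,443)[0],32),ray("scene",s(86,455)[0],32)); print("rodB",ray("top",t(271,573)[0],32),ray("scene",(251.5,240),32))
print("unit right rest",ray("top",t(255,540)[0],8))
from station import viewer
b=viewer.grab_frame("scene")["color"][190:250,215:295]
cv2.imwrite("pics/c3.png",cv2.resize(b,None,fx=9,fy=9,interpolation=cv2.INTER_CUBIC))
E
```

```text
hole top [601.2299458 288.2136401 107.       ]
hole scene [603.10742885 288.97143615 107.        ]
[6.44173e+02 3.10269e+02 5.23000e-01]
[[ 1.1  0.4]
 [ 0.4  1. ]
 [-0.4  0.2]
 [ 0.1  0.3]
 [ 1.   0.3]
 [-1.4  0.3]
 [-1.7 -0.2]
 [ 0.4 -2. ]
 [-1.4  0.3]
 [ 1.4 -1.9]
 [-0.4 -0.1]
 [-0.5 -0.2]]
hole [[600.00024197 284.7775816  107.        ]] handle [[517.71812014 237.29440115  32.        ]]
rodA [438.02261314 363.34540124  32.        ] [438.84453706 363.118086    32.        ]
rodB [331.87822352 232.76929923  32.        ] [326.17891913 215.72592761  32.        ]
unit right rest [359.17996958 252.35980387   8.        ]
```

View pics/c3.png

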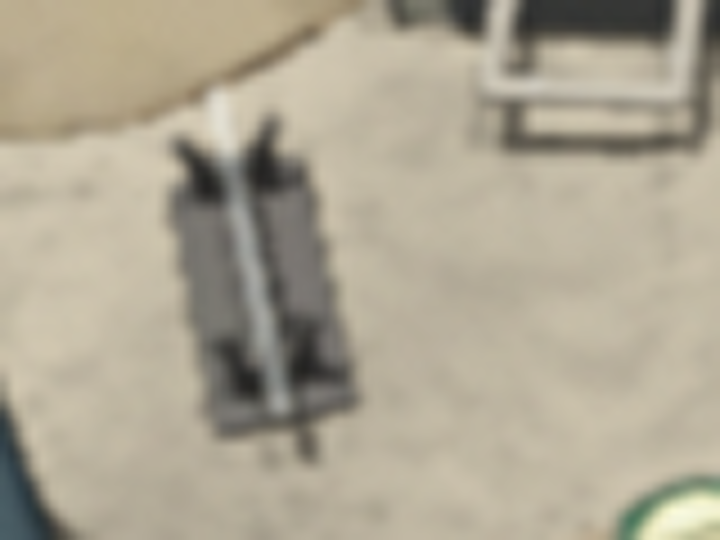

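The crop shows the rod from (220,98) to about (280,405) in the rest. Its lower end blends into the worktop, and the handle bar is at the top right. The rod fit gives a length of 168 mm with its centre near (385,298), so I'll start moving.

Call:
jog_arm(deltas=[[[0,-0.26,0],[0,0,0.1275],0.5],[[0,-0.26,0],[0,0,0.1275],0.5],[[0,-0.26,0],[0,0,0.1275],0.5],[[0,-0.26,0],[0,0,0.1275],0.5],[[0,-0.26,0],[0,0,0.1275],0.5],[[0,-0.26,0],[0,0,0.1275],0.5],[[0,-0.26,0],[0,0,0.1275],0.5],[[0,-0.26,0],[0,0,0.1275],0.5],[[0,-0.26,0],[0,0,0.1275],0.5],[[0,-0.26,0],[0,0,0.1275],0.5],[[0,-0.26,0],[0,0,0.1275],0.5],[[0,-0.26,0],[0,0,0.1275],0.5]])

```text
time: 1.15
tcp_pos: [200.5, 367.4, 260.5]
orientation: [-0.432, 0.902, -0.0, -0.0]
contact_force: [0.6, 0.0, -0.9]
opening: 43.9
gripper_force: 0.0
```

```bash
python3 - <<'E'
from h import *
from station import robot
a=np.array([438.4,363.2,32]);
t=lambda u,v:np.array([185+u/3.75,90+v/3.75])
for uv in((150,466),(197,507),(240,546),(271,573)): print(ray("top",t(*uv),32))
print(ray("scene",(215+280/9,190+405/9),32),ray("scene",(215+250/9,190+245/9),32))
print(robot.get_obs()["joint_pos"])
for n,L in(("top",[(125,480),(172,437),(235,585),(274,537)]),):
  print(np.mean([ray(n,t(*q),8) for q in L],0))
E
```

```text
[419.10990311 339.3642511   32.        ]
[385.53355185 297.77917143  32.        ]
[353.74790954 259.90086601  32.        ]
[331.87822352 232.76929923  32.        ]
[332.80415268 244.47621592  32.        ] [386.72401278 303.827266    32.        ]
[-0.97211143  0.1503295  -0.22536112  2.10302715  0.04305275  0.89274806
  1.2415354 ]
[384.03084971 299.79765404   8.        ]
```

Call:
jog_arm(deltas=[[[0.289,-0.109,-0.1],[0,0,0],0.5],[[0.289,-0.109,-0.1],[0,0,0],0.5],[[0.289,-0.109,-0.1],[0,0,0],0.5],[[0.289,-0.109,-0.1],[0,0,0],0.5],[[0.289,-0.109,-0.2],[0,0,0],0.5],[[0.289,-0.109,-0.2],[0,0,0],0.5],[[0.289,-0.109,-0.2],[0,0,0],0.5],[[0.289,-0.109,-0.2],[0,0,0],0.5],[[0,0,-0.3],[0,0,0],0.5],[[0,0,-0.2],[0,0,0],0.5],[[0,0,0],[0,0,0],0.5],[[0,0,0],[0,0,0],0.5]])

```text
time: 2.15
tcp_pos: [385.0, 298.5, 124.3]
orientation: [-0.43, 0.903, -0.0, -0.001]
contact_force: [0.7, 0.4, 0.7]
opening: 44.0
gripper_force: 0.0
```

```bash
python3 - <<'E'
from station import viewer
import cv2
a=viewer.grab_frame("top")["color"][150:260,180:300]; b=viewer.grab_frame("scene")["color"][150:260,190:310]
cv2.imwrite("pics/c4.png",cv2.hconcat([cv2.resize(i,(400,366),interpolation=cv2.INTER_CUBIC) for i in(a,b)]))
E
```

```text
(no output)
```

View pics/c4.png

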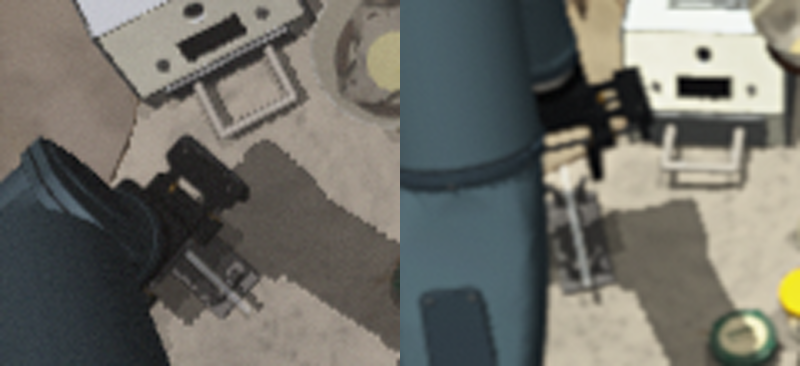

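The picture shows the gripper over the middle of the rod, aligned with it and clear of the forks and the handle. I'll lower it and grip.

Call:
jog_arm(deltas=[[[0,0,-0.25],[0,0,0],0.5],[[0,0,-0.25],[0,0,0],0.5],[[0,0,-0.25],[0,0,0],0.5],[[0,0,-0.25],[0,0,0],0.5],[[0,0,-0.116],[0,0,0],0.5],[[0,0,0],[0,0,0],0.5],[[0,0,0],[0,0,0],0],[[0,0,0],[0,0,0],0],[[0,0,0],[0,0,0],0],[[0,0,0],[0,0,0],0],[[0,0,0],[0,0,0],0],[[0,0,0],[0,0,0],0]])

```text
time: 3.25
tcp_pos: [385.0, 299.9, 36.0]
orientation: [-0.43, 0.903, 0.001, 0.0]
contact_force: [-1.8, -0.0, 7.3]
opening: 7.1
gripper_force: 30.0
```

Call:
jog_arm(deltas=[[[0,0,0.1],[0,0,0],0],[[0,0,0.2],[0,0,0],0],[[0,0,0.3],[0,0,0],0],[[0,0,0.3],[0,0,0],0],[[0,0,0.3],[0,0,0],0],[[0,0,0.3],[0,0,-0.116],0],[[0,0,0.2],[0,0,-0.116],0],[[0,0,0.1],[0,0,-0.116],0],[[0,0,0],[0,0,-0.116],0],[[0,0,0],[0,0,0],0],[[0,0,0],[0,0,0],0]])

```text
time: 4.17
tcp_pos: [385.6, 298.6, 179.8]
orientation: [-0.26, 0.966, -0.0, 0.0]
contact_force: [0.0, -0.7, -0.4]
opening: 7.2
gripper_force: 30.0
```

```bash
python3 - <<'E'
from h import *
print(ray("top",(185+427/3.75,90+292/3.75),312),ray("top",(185+420/3.75,90+283/3.75),350), ray("scene",(314,158),312),ray("scene",(225+540/6,125+150/6),350))
E
```

```text
[525.33850094  82.95278456 312.        ] [524.49464811  84.01002126 350.        ] [529.3731034   84.92022841 312.        ] [527.44869241  77.96594956 350.        ]
```

Call:
jog_arm(deltas=[[[0.203,-0.094,0],[-0.0486,0.0842,0],0],[[0.203,-0.094,0],[-0.0486,0.0842,0],0],[[0.203,-0.094,0],[-0.0486,0.0842,0],0],[[0.203,-0.094,0],[-0.0486,0.0842,0],0],[[0.203,-0.094,0],[-0.0486,0.0842,0],0],[[0.203,-0.094,0],[-0.0486,0.0842,0],0],[[0.203,-0.094,0],[-0.0486,0.0842,0],0],[[0.203,-0.094,0],[-0.0486,0.0842,0],0],[[0,0,0],[0,0,0],0],[[0,0,0],[0,0,0],0],[[0,0,0],[0,0,0],0]])

```text
time: 5.08
tcp_pos: [514.8, 238.9, 179.0]
orientation: [-0.248, 0.921, -0.077, -0.291]
contact_force: [0.0, 0.5, -0.0]
opening: 7.5
gripper_force: 30.0
```

```bash
python3 - <<'E'
from station import viewer,robot
from scipy.spatial.transform import Rotation as R
import cv2
o=robot.get_obs(); print(o["joint_pos"],R.from_quat(o["orientation"]).as_matrix().round(3))
a=viewer.grab_frame("top")["color"]; b=viewer.grab_frame("scene")["color"]
cv2.imwrite("pics/t5.png",a);cv2.imwrite("pics/s5.png",b)
def crop(im,x0,y0,s=8):
    im=cv2.resize(im[y0:y0+70,x0:x0+50],None,fx=s,fy=s,interpolation=cv2.INTER_CUBIC)
    for k in range(0,70,10):
        if k<50: cv2.putText(im,str(x0+k),(k*s,12),0,.35,(0,0,255),1); cv2.line(im,(k*s,0),(k*s,4),(0,0,255),1)
        cv2.putText(im,str(y0+k),(8,k*s+4),0,.35,(0,0,255),1); cv2.line(im,(0,k*s),(6,k*s),(0,0,255),1)
    return im
cv2.imwrite("pics/c5.png",cv2.hconcat([crop(a,215,130),crop(b,255,145)]))
E
```

```text
[-0.5492187   0.84049936  0.05702142  1.34341043 -0.02826952  1.56977101
  1.60714772] [[-0.708 -0.501 -0.497]
 [-0.411  0.865 -0.286]
 [ 0.574  0.002 -0.819]]
```

View pics/c5.png

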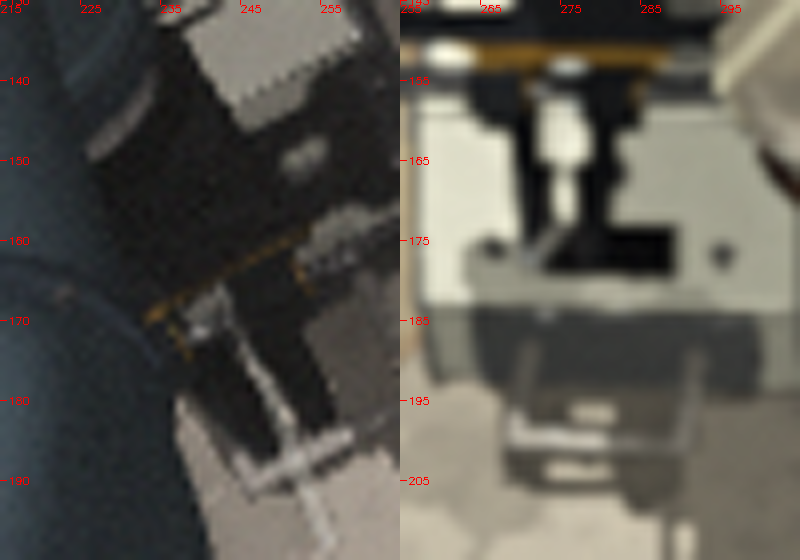

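The hole is hidden by the gripper in both views. The rod shows in the top view from about (241,168) to (256,190), and in the scene view around (275,170) to (271,178). I'll compare these with the predicted rod.

```bash
python3 - <<'E'
from h import *
from station import robot
from scipy.spatial.transform import Rotation as R
o=robot.get_obs(); M=R.from_quat(o["orientation"]).as_matrix(); d=-M[:,0]; g=o["tcp_pos"]+3*M[:,2]
print(d,g)
for s in(83.6,60,40,20,0,-20,-40,-60,-86.4): 
    X=g+s*d; print(s,X.round(1),proj("top",X).round(1),proj("scene",X).round(1))
print("hole",proj("top",[601.5,288.2,107]),proj("scene",[602,288.6,107]))
a=cv2.imread("pics/t5.png")[140:215,215:290];b=cv2.imread("pics/s5.png")[150:225,240:315]
cv2.imwrite("pics/c6.png",cv2.hconcat([cv2.convertScaleAbs(cv2.resize(i,(400,400),interpolation=cv2.INTER_CUBIC),alpha=1.5,beta=20) for i in(a,b)]))
E
```

```text
[ 0.7089373   0.41162733 -0.57268739] [513.17466697 238.45516186 177.6704593 ]
83.6 [572.4 272.9 129.8] [[240.9 161.3]] [[279.  168.5]]
60 [555.7 263.2 143.3] [[242.9 166.1]] [[278.  169.8]]
40 [541.5 254.9 154.8] [[244.6 170.3]] [[277.  170.8]]
20 [527.4 246.7 166.2] [[246.3 174.6]] [[276.1 171.9]]
0 [513.2 238.5 177.7] [[248.1 179. ]] [[275.2 173. ]]
-20 [499.  230.2 189.1] [[249.9 183.5]] [[274.2 174.2]]
-40 [484.8 222.  200.6] [[251.8 188.1]] [[273.2 175.3]]
-60 [470.6 213.8 212. ] [[253.7 192.8]] [[272.2 176.5]]
-86.4 [451.9 202.9 227.2] [[256.3 199.2]] [[270.8 178.2]]
hole [[238.07536292 153.11225987]] [[281.06567562 166.39047056]]
```

View pics/c6.png

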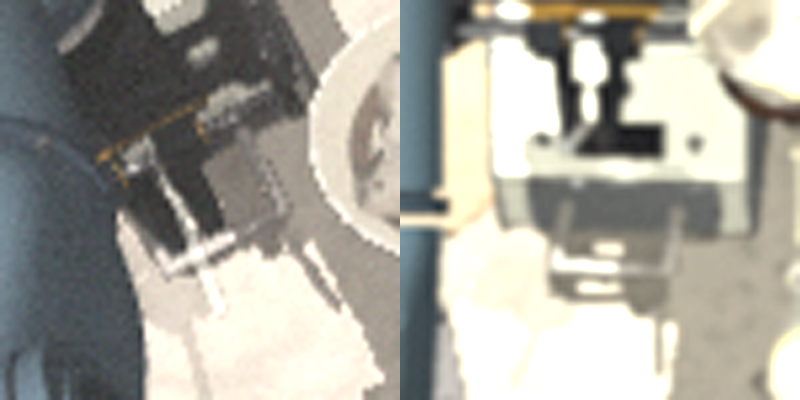

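```bash
python3 - <<'E'
from h import *
for n,(u,v) in(("top",(238,153)),("scene",(281,166))):
    g=cv2.imread(f"pics/{n}0.png",0)[v-5:v+6,u-6:u+7].astype(float); bg=np.percentile(g,75)
    w=np.clip(bg-12-g,0,None); Y,X=np.mgrid[v-5:v+6,u-6:u+7]
    c=((w*X).sum()/w.sum(),(w*Y).sum()/w.sum()); print(n,c,bg,ray(n,c,107)); print(g.astype(int))
E
```

```text
top (np.float64(238.26116373477672), np.float64(153.2381596752368)) 149.0 [601.12634812 287.61699484 107.        ]
[[164 145 111 141 146 147 144 147 147 150 146 144 147]
 [ 95 141 147 150 150 147 146 148 148 149 147 147 147]
 [146 147 145 148 141 137 129 128 138 147 149 148 152]
 [151 150 149 137  96  76  47  58  89 144 146 147 150]
 [154 150 148  92  47  37  37  41  47 133 145 147 147]
 [150 151 141  65  39  39  38  43  63 146 150 145 148]
 [152 150 139  87  59  50  59  74 125 168 152 148 145]
 [153 149 148 128 117 116 126 148 169 155 147 148 149]
 [151 150 149 147 153 173 177 163 129 146 147 145 137]
 [150 152 148 153 148 149 150 146 147 147 141 132  88]
 [153 148 151 150 153 148 151 149 138 129  83  45  29]]
scene (np.float64(280.6431268882175), np.float64(165.767749244713)) 229.0 [603.74506893 291.80049811 107.        ]
[[227 227 226 226 227 227 228 227 225 221 218 218 221]
 [227 228 229 229 229 229 229 228 227 225 225 225 225]
 [228 229 230 225 211 201 204 212 223 227 226 225 224]
 [228 229 227 200 146 108 115 156 203 226 227 225 224]
 [228 228 221 178  93  36  36  86 170 219 227 226 225]
 [228 229 222 179  94  30  18  60 154 214 227 226 226]
 [228 229 228 203 143  73  52  93 172 219 227 226 226]
 [229 229 230 229 205 162 145 171 207 225 226 226 225]
 [230 229 230 232 234 227 221 227 230 228 226 225 225]
 [232 231 231 231 233 233 231 231 230 228 227 227 227]
 [220 222 226 232 232 232 232 232 231 230 229 228 227]]
```

The predicted rod matches the images to within about 1 px, and its axis meets the hole to within about 2 mm. I'll advance along the axis.

Call:
jog_arm(deltas=[[[0.0886,0.0514,-0.0716],[0,0,0],0],[[0.0886,0.0514,-0.0716],[0,0,0],0],[[0.0886,0.0514,-0.0716],[0,0,0],0],[[0.0443,0.0257,-0.0358],[0,0,0],0],[[0.0443,0.0257,-0.0358],[0,0,0],0],[[0.0443,0.0257,-0.0358],[0,0,0],0],[[0.0443,0.0257,-0.0358],[0,0,0],0],[[0,0,0],[0,0,0],0],[[0,0,0],[0,0,0],0]])

```text
time: 5.93
tcp_pos: [550.9, 259.3, 150.8]
orientation: [-0.247, 0.921, -0.078, -0.291]
contact_force: [-0.2, 0.0, 0.9]
opening: 7.2
gripper_force: 30.0
```

Call:
jog_arm(deltas=[[[0.0443,0.0257,-0.0358],[0,0,0],0],[[0.0443,0.0257,-0.0358],[0,0,0],0],[[0,0,0],[0,0,0],0],[[0,0,0],[0,0,0],0]])

```text
time: 6.27
tcp_pos: [557.7, 263.1, 145.0]
orientation: [-0.247, 0.921, -0.078, -0.291]
contact_force: [-3.2, -2.6, 3.1]
opening: 7.2
gripper_force: 30.0
```

Call:
jog_arm(deltas=[[[0.0266,0.0154,-0.0215],[0,0,0],0],[[0.0266,0.0154,-0.0215],[0,0,0],0],[[0,0,0],[0,0,0],0],[[0,0,0],[0,0,0],0]])

```text
time: 6.6
tcp_pos: [562.0, 265.6, 141.6]
orientation: [-0.247, 0.921, -0.078, -0.291]
contact_force: [-5.0, -2.6, 4.2]
opening: 7.0
gripper_force: 30.0
```

```bash
cat >diff.py <<'E'
from h import *
from station import viewer
import sys
b=viewer.grab_frame("scene")["color"]; cv2.imwrite("pics/"+sys.argv[1]+".png",b)
g=b.astype(int).sum(2)
for v in range(192,232,2): print(v,g[v,258:306:4])
E
python3 diff.py s6; python3 - <<'E'
from h import *
for k in (0,.04,.09):
    p=P([644.17,310.27,.523],[[-146-1000*k,38,32],[-146-1000*k,-38,32]]); print(k,p,proj("scene",p),proj("top",p))
E
```

```text
192 [400 344 336 294 319 361 312 209 187 163 164 350]
194 [491 259 185 198 228 242 226 192 197 192 168 265]
196 [525 348 156 291 165 167 165 170 200 171 166 299]
198 [543 421 158 381 168 168 167 165 317 166 172 305]
200 [537 417 187 328 168 170 170 160 319 165 193 305]
202 [543 481 349 292 345 316 259 329 315 199 242 300]
204 [553 536 516 381 549 573 560 568 312 283 299 300]
206 [540 520 556 446 505 575 565 549 306 313 299 311]
208 [545 531 516 602 602 603 607 483 300 317 307 312]
210 [556 557 442 312 433 433 453 406 301 313 301 308]
212 [554 551 470 316 531 552 573 526 332 311 284 301]
214 [548 550 479 247 259 302 291 290 302 312 300 303]
216 [532 552 537 542 530 491 512 493 292 303 307 302]
218 [528 535 537 544 547 556 547 566 290 309 311 301]
220 [541 528 518 519 527 533 543 557 308 303 307 312]
222 [544 531 514 515 535 536 525 495 299 301 301 311]
224 [534 531 526 531 549 567 421 288 307 303 300 305]
226 [529 531 534 538 545 570 296 295 307 304 301 307]
228 [530 530 544 539 539 553 290 285 306 296 300 303]
230 [535 532 549 547 548 536 279 293 306 296 304 301]
0 [[498.70631159 270.26605827  32.        ]
 [536.66689461 204.42538591  32.        ]] [[270.00285052 200.45064411]
 [291.05306298 200.98262116]] [[247.797292   189.89863187]
 [268.8495165  178.60230343]]
0.04 [[464.05332614 250.28680405  32.        ]
 [502.01390915 184.44613169  32.        ]] [[268.50538989 209.00025533]
 [289.88006569 209.55886785]] [[253.56093534 200.87345327]
 [274.66247195 189.52695451]]
0.09 [[420.73709432 225.31273628  32.        ]
 [458.69767734 159.47206392  32.        ]] [[266.56684917 220.06817193]
 [288.36144525 220.66210199]] [[260.81117712 214.6789759 ]
 [281.9746668  203.26922007]]
```

The tray has released: the bright handle bar moved from row 200 to row 208, which is about 37–40 mm out. I'll pull the rod out and go back to the rest.

Call:
jog_arm(deltas=[[[-0.0443,-0.0257,0.0358],[0,0,0],0],[[-0.0886,-0.0514,0.0716],[0,0,0],0],[[-0.0886,-0.0514,0.0716],[0,0,0],0],[[-0.0886,-0.0514,0.0716],[0,0,0],0],[[-0.0886,-0.0514,0.0716],[0,0,0],0],[[-0.0886,-0.0514,0.0716],[0,0,0],0],[[-0.0886,-0.0514,0.0716],[0,0,0],0],[[-0.0886,-0.0514,0.0716],[0,0,0],0],[[-0.0886,-0.0514,0.0716],[0,0,0],0],[[0,0,0],[0,0,0],0]])

```text
time: 7.48
tcp_pos: [502.2, 230.8, 191.5]
orientation: [-0.247, 0.922, -0.078, -0.289]
contact_force: [0.4, 0.3, -0.3]
opening: 7.5
gripper_force: 30.0
```

Call:
jog_arm(deltas=[[[-0.18,0.1,0],[0.0486,-0.0842,0],0],[[-0.18,0.1,0],[0.0486,-0.0842,0],0],[[-0.18,0.1,0],[0.0486,-0.0842,0],0],[[-0.18,0.1,0],[0.0486,-0.0842,0],0],[[-0.18,0.1,0],[0.0486,-0.0842,0],0],[[-0.18,0.1,0],[0.0486,-0.0842,0],0],[[-0.18,0.1,0],[0.0486,-0.0842,0],0],[[-0.18,0.1,0],[0.0486,-0.0842,0],0],[[0,0,0],[0,0,0.155],0],[[0,0,0],[0,0,0.155],0],[[0,0,0],[0,0,0.154],0],[[0,0,0],[0,0,0],0]])

```text
time: 8.48
tcp_pos: [387.3, 295.5, 190.6]
orientation: [-0.432, 0.902, 0.0, 0.001]
contact_force: [-0.4, -0.5, -1.0]
opening: 7.1
gripper_force: 30.0
```

```bash
python3 - <<'E'
from station import robot
o=robot.get_obs()
from scipy.spatial.transform import Rotation as R
print(o["time"],o["tcp_pos"],R.from_quat(o["orientation"]).as_matrix().round(4))
E
```

```text
8.4833 [387.3319245  295.48542352 190.5779121 ] [[-6.276e-01 -7.785e-01  1.200e-03]
 [-7.785e-01  6.276e-01  1.300e-03]
 [-1.800e-03 -1.000e-04 -1.000e+00]]
```

Call:
jog_arm(deltas=[[[-0.029,0.05,-0.15],[0,0,0],0],[[0,0,-0.3],[0,0,0],0],[[0,0,-0.3],[0,0,0],0],[[0,0,-0.3],[0,0,0],0],[[0,0,-0.3],[0,0,0],0],[[0,0,-0.15],[0,0,0],0],[[0,0,-0.1],[0,0,0],0],[[0,0,0],[0,0,0],0],[[0,0,0],[0,0,0],0]])

```text
time: 9.23
tcp_pos: [384.9, 299.2, 62.5]
orientation: [-0.429, 0.903, 0.0, 0.0]
contact_force: [0.3, 0.6, 0.1]
opening: 7.3
gripper_force: 30.0
```

Call:
jog_arm(deltas=[[[0,0,-0.12],[0,0,0],0],[[0,0,-0.1],[0,0,0],0],[[0,0,-0.05],[0,0,0],0],[[0,0,-0.05],[0,0,0],0],[[0,0,0],[0,0,0],0],[[0,0,0],[0,0,0],0]])

```text
time: 9.73
tcp_pos: [383.9, 299.3, 36.4]
orientation: [-0.43, 0.903, 0.0, -0.0]
contact_force: [-2.0, 1.7, -0.0]
opening: 7.1
gripper_force: 30.0
```

Call:
jog_arm(deltas=[[[0,0,-0.012],[0,0,0],0],[[0,0,0],[0,0,0],0],[[0,0,0],[0,0,0],0.15],[[0,0,0],[0,0,0],0.3],[[0,0,0],[0,0,0],0.5],[[0,0,0],[0,0,0],0.5],[[0,0,0],[0,0,0],0.5],[[0,0,0.1],[0,0,0],0.5],[[0,0,0.3],[0,0,0],0.5],[[0,0,0.4],[0,0,0],0.5],[[0,0,0.4],[0,0,0],0.5],[[0,0,0],[0,0,0],0.5]])

```text
time: 10.73
tcp_pos: [387.2, 301.0, 137.1]
orientation: [-0.429, 0.903, 0.001, 0.004]
contact_force: [0.1, 1.0, 0.1]
opening: 44.2
gripper_force: 0.0
```

Call:
jog_arm(deltas=[[[0.1,-0.0875,0.1],[0,0,-0.154],0.5],[[0.1,-0.0875,0.1],[0,0,-0.154],0.5],[[0.1,-0.0875,0.1],[0,0,-0.154],0.5],[[0.1,-0.0875,0],[0,0,-0.154],0.5],[[0.1,-0.0875,0],[0,0,-0.154],0.5],[[0.1,-0.0875,0],[0,0,-0.154],0.5],[[0.1,-0.0875,0],[0,0,-0.154],0.5],[[0.1,-0.0875,0],[0,0,-0.154],0.5],[[0.1,-0.0875,0],[0,0,-0.154],0.5],[[0.1,-0.0875,0],[0,0,-0.154],0.5],[[0.1,-0.0875,0],[0,0,-0.154],0.5],[[0.1,-0.0875,0],[0,0,-0.154],0.5]])

```text
time: 11.73
tcp_pos: [480.8, 214.5, 156.0]
orientation: [0.281, 0.96, 0.0, -0.0]
contact_force: [0.6, -0.2, 0.9]
opening: 44.2
gripper_force: 0.0
```

Call:
jog_arm(deltas=[[[0,0,0],[0,0,-0.154],0.5],[[0,0,0],[0,0,-0.154],0.5],[[0,0,0],[0,0,-0.154],0.5],[[0,0,0],[0,0,-0.154],0.5],[[0,0,0],[0,0,0],0.5],[[0,0,0],[0,0,0],0.5]])

```text
time: 12.23
tcp_pos: [480.4, 215.0, 155.8]
orientation: [0.498, 0.867, -0.0, 0.0]
contact_force: [-0.1, 0.2, 0.4]
opening: 44.0
gripper_force: 0.0
```

```bash
python3 - <<'E'
from station import viewer
import cv2
a=viewer.grab_frame("top")["color"]; b=viewer.grab_frame("scene")["color"]
cv2.imwrite("pics/t7.png",a);cv2.imwrite("pics/s7.png",b)
cv2.imwrite("pics/c7.png",cv2.hconcat([cv2.resize(i,(400,480),interpolation=cv2.INTER_CUBIC) for i in(a[145:253,200:290],b[145:253,225:315])]))
E
```

```text
(no output)
```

View pics/c7.png

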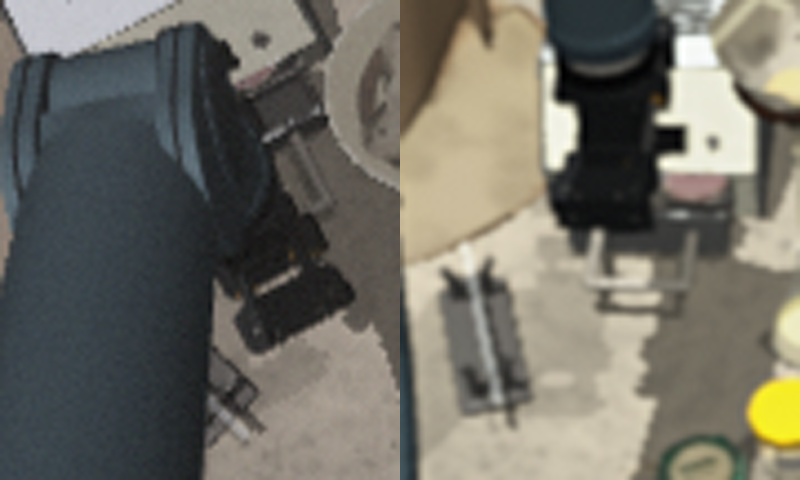

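The rod lies in both forks of the rest. The tray is out with a dish visible in it, and the handle bar ends at (267.8,208.5) and (290.3,209.8) match 0.04 m. I'll go down over the handle.

Call:
jog_arm(deltas=[[[0.032,0.03,-0.15],[0,0,0],0.5],[[0,0,-0.3],[0,0,0],0.5],[[0,0,-0.3],[0,0,0],0.5],[[0,0,-0.3],[0,0,0],0.5],[[0,0,-0.2],[0,0,0],0.5],[[0,0,-0.15],[0,0,0],0.5],[[0,0,-0.1],[0,0,0],0.5],[[0,0,0],[0,0,0],0.5],[[0,0,0],[0,0,0],0.5]])

```text
time: 13.08
tcp_pos: [483.3, 217.3, 35.8]
orientation: [0.5, 0.866, 0.0, 0.0]
contact_force: [0.5, -0.4, 0.2]
opening: 44.4
gripper_force: 0.0
```

Close on the bar.

Call:
jog_arm(deltas=[[[0,0,0],[0,0,0],0.3],[[0,0,0],[0,0,0],0.2],[[0,0,0],[0,0,0],0],[[0,0,0],[0,0,0],0],[[0,0,0],[0,0,0],0],[[0,0,0],[0,0,0],0],[[0,0,0],[0,0,0],0]])

```text
time: 13.67
tcp_pos: [483.2, 217.4, 36.0]
orientation: [0.5, 0.866, 0.0, 0.0]
contact_force: [-0.8, 0.3, 2.3]
opening: 8.5
gripper_force: 29.5
```

Call:
jog_arm(deltas=[[[-0.02,-0.0115,0],[0,0,0],0],[[-0.0433,-0.025,0],[0,0,0],0],[[-0.0433,-0.025,0],[0,0,0],0],[[-0.0433,-0.025,0],[0,0,0],0],[[-0.0433,-0.025,0],[0,0,0],0],[[-0.0433,-0.025,0],[0,0,0],0],[[-0.0433,-0.025,0],[0,0,0],0],[[-0.0433,-0.025,0],[0,0,0],0],[[-0.0433,-0.025,0],[0,0,0],0],[[-0.0433,-0.025,0],[0,0,0],0],[[-0.0433,-0.025,0],[0,0,0],0],[[-0.0217,-0.0125,0],[0,0,0],0]])

```text
time: 14.67
tcp_pos: [444.4, 195.4, 35.9]
orientation: [0.5, 0.866, -0.0, -0.0]
contact_force: [-0.3, 2.1, 5.6]
opening: 8.4
gripper_force: 29.3
```

Call:
jog_arm(deltas=[[[-0.0217,-0.0125,0],[0,0,0],0],[[-0.0217,-0.0125,0],[0,0,0],0],[[-0.0217,-0.0125,0],[0,0,0],0],[[-0.0217,-0.0125,0],[0,0,0],0],[[0,0,0],[0,0,0],0]])

```text
time: 15.08
tcp_pos: [440.5, 193.2, 36.1]
orientation: [0.5, 0.866, 0.003, 0.002]
contact_force: [7.0, 6.6, -4.5]
opening: 7.6
gripper_force: 29.6
```

Call:
jog_arm(deltas=[[[-0.009,-0.005,0],[0,0,0],0],[[0,0,0],[0,0,0],0],[[0.014,0.008,0],[0,0,0],0],[[0,0,0],[0,0,0],0.15],[[0,0,0],[0,0,0],0.3],[[0,0,0],[0,0,0],0.45],[[0,0,0],[0,0,0],0.45],[[0,0,0],[0,0,0],0.45],[[0,0,0],[0,0,0],0.45]])

```text
time: 15.83
tcp_pos: [438.1, 191.2, 35.6]
orientation: [0.5, 0.866, -0.0, -0.0]
contact_force: [-0.5, -0.4, -0.2]
opening: 39.6
gripper_force: 0.0
```

Call:
jog_arm(deltas=[[[0,0,0.1],[0,0,0],0.45],[[0,0,0.3],[0,0,0],0.45],[[0,0,0.4],[0,0,0],0.45],[[0,0,0.4],[0,0,0],0.45],[[0,0,0.4],[0,0,0],0.45],[[0,0,0.4],[0,0,0],0.45],[[-0.1,0.3,0.1],[0,0,0],0.45],[[-0.1,0.3,0.1],[0,0,0],0.45],[[-0.1,0.3,0],[0,0,0],0.45],[[-0.1,0.3,0],[0,0,0],0.45],[[-0.1,0.3,0],[0,0,0],0.45],[[0,0,0],[0,0,0],0.45]])

```text
time: 16.83
tcp_pos: [396.2, 316.7, 212.2]
orientation: [0.497, 0.868, 0.001, -0.001]
contact_force: [0.1, 0.6, 0.5]
opening: 39.8
gripper_force: 0.0
```

```bash
python3 - <<'E'
from station import viewer
import cv2
a=viewer.grab_frame("top")["color"]; b=viewer.grab_frame("scene")["color"]
cv2.imwrite("pics/c8.png",cv2.hconcat([cv2.resize(i,(400,480),interpolation=cv2.INTER_CUBIC) for i in(a[135:255,205:305],b[135:255,225:325])]))
E
```

```text
(no output)
```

View pics/c8.png

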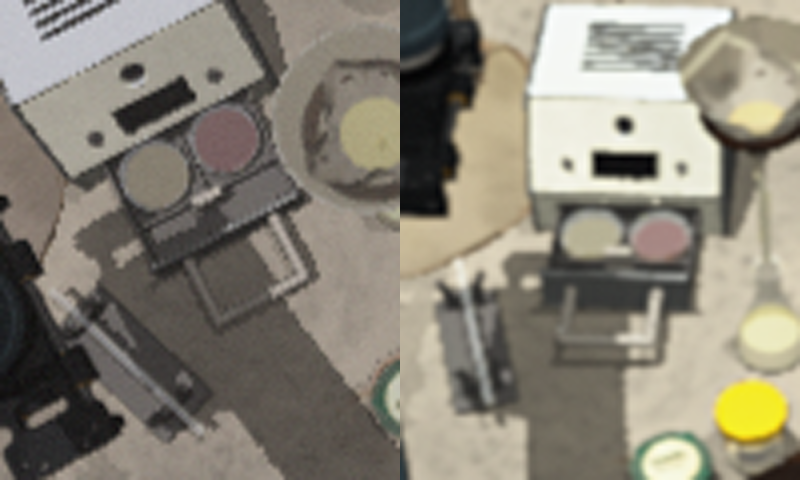

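The tray is fully out: the bar ends at scene (265,219.5) and (290,220.5) match 0.09 m. Both dishes lie flat, the rod is in its rest, the bystanders in view look undisturbed, and the gripper is clear.

```bash
python3 -c "
from station import robot
print(robot.sign_off())"
```

```text
the job is handed in; nothing more can be done
None
```

The job is done and handed in at about 17 s of robot time: the latch was released with the glass rod, the rod is back in its rest, and the tray is drawn out to its end stop with both dishes flat and the handle let go; the bystanders were not touched as far as I could see.

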